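# Clamp a milled block in a cam-clamp fixture with a fingertip

### The arm

A 6-joint arm with a two-finger parallel gripper is mounted at the origin on a cart in front of the work surface, level with it; the furniture and walls round the work are solid. World frame = base frame: x ahead of the robot, y to its left, z up, the work surface at z = 0. Lengths are in mm, angles in rad, forces in N, time in s.
With the tool pointing down it reaches from about 400 to 925 mm from the base axis. Payload 12.5 kg.
Tool frame: the origin (TCP) lies on the centre line of the jaws, within the pads' length; the fingertips stand 25 mm ahead of it and the grasp point (between the pads) lies 6 mm ahead of it (env.tip_extent is the distance from the TCP to the fingertips, in mm); x points along the fingers, z is the direction in which the jaws open and shut, and the axes are right-handed (so a half turn about x gives the same grasp; the last joint's range is limited). The gripper opens to 95 mm and grips with 3 to 60 N. Pads are 20 mm wide; open, the fingers measure 119 mm over their backs; the gripper's body (75 mm by 180 mm) begins 59 mm behind the grasp point.
Start: joints at [-1.411, 0.491, 1.559, -0, 1.092, -0.106], TCP at [164.198, -603.061, 239.661] pointing down, gripper open.
Joint ranges: [-3.1, 3.1], [-0.84, 2.19], [0.05, 2.79], [-1.13, 4.28], [0.06, 2.93], [-2.69, 2.69]. Speed limits (rad/s): [2.22, 2.22, 2.79, 3.14, 3.14, 3.14].

### API

Orientations are given as [roll, pitch, yaw] about the fixed x, y, z axes, in that order (R = Rz(yaw) Ry(pitch) Rx(roll)).
In Python, from cell import env gives the robot as it stands.
- The arm moves only by the tool step_arm, never from a script. Its argument "rows" is a list of rows, each a list of 6 numbers: the shift along the tool's x, y, z in mm, then the turn, a rotation vector about the tool's x, y, z in rad. In form: [[x, y, z, wx, wy, wz], ...]. A call has 1 to 8 rows; each row shifts and turns the pose as measured when the row begins, along the tool's axes as they then stand; what a row does not reach is not made up. A row lasts 1/8 s, in which the tool goes at most 62.5 mm and 10.7 degrees, less where a joint would pass 70% of its speed; a pose out of reach is approached as far as the arm can. A call is refused whole if a number of a shift passes 62.5 or a number of a turn 0.188, either way. A call with a gripper value outside its range is refused whole. "grip" is the finger opening in mm, from 0 to 95.1, set as the call begins (left out, the last holds). The fingers move at their own pace and stop on an object; the grip force is fixed at half the most. Time passes only in rows, so rows that do not move let the fingers close. It gives the time, the measured TCP pose, the force and the opening at its end, in the units of the state.
- env.state(): the state, without advancing time (a new reading comes with each control period).
- env.read_camera(name): name is "scene" or "top" or "wrist"; returns the picture (400x640x3 uint8, red, green, blue); there is no depth.
- env.get_calibration(name): a dict with "fx", "fy", "cx", "cy" (pixels), "pose" (4x4, takes a point from camera to world coordinates); the wrist camera has in their place "hand_eye" (4x4, takes a point from camera to tool coordinates, whose origin is the TCP and whose axes are the tool frame's). Camera axes: x right, y down, z forward; pixel columns grow to the right and rows downward; lengths in mm; the calibration is good to about 2 mm. A picture is of the moment at which its call begins: read the wrist's pose just before it. get_calibration takes no time and is no camera call.
- env.job_done(): hands the job in, once; it reports no verdict.
The state is a dict: "t": time; "joints": joint angles; "qvel": joint speeds; "tau": joint torques, N m; "eef_pos": TCP position; "tcp_rot": TCP orientation; "ft_force": force on the tool from outside, world axes, zero at the start; "moment": the same for the moment, N m; "opening": opening from 0.0 (shut) to 1.0 (fully open).
Only numpy, scipy, OpenCV 4.12 (cv2) and the standard library are available. Lean on these libraries where they do the work, as an engineer would, in place of code of your own. Each camera call takes 0.05 s, during which the arm holds its last target.

### The job

Clamp the milled block in the fixture, ready for deburring, pushing with the fingertips: push the block along its channel until it sits flush against the end stop, then swing the clamp strap over it until the strap rests against its dowel, and then push the black cam lever fully down so that the rubber foot holds the block. Nothing needs gripping: do not lift or tip the block, do not close the cam before the strap is over the block, and leave the other parts and the tool beside the fixture where they are.

Things in the scene. Friction and masses are not known exactly. Their poses are not given: they have to be found in the camera images.
- fixture: Fixed steel clamping fixture; base plate 136 (x) by 186 (y) by 12 mm. Origin: centre of the plate's underside, on the bench; x points away from the front where the block is loaded, y to the left of x, z up. The block's channel runs along x, centred on y = +45 mm, from x = -56 to +30, between two rails 53 mm apart inside and 24 mm above the bench. Fully home, the block's origin is at x = +12, y = +45 mm.
- stop_face (a point): Foot of the end stop's face, at mid-width of the channel (fixture x = +30, y = +45, z = 12 mm). The stop is 16 mm thick (in x), 62 mm wide and its top is 40 mm above the bench.
- block: The work: loose pale milled aluminium block with a dark cross hole, 36 (x, along the channel) by 50 (y) by 46 mm high, 0.14 to 0.28 kg, upright in the channel; push its front (-x) face low down (a high push can tip it). Origin: centre of its underside, 12 mm above the bench; its top is at 58 mm. It starts with its far face 14 to 34 mm short of the stop.
- swivel (a joint): Swing of the strap, and of the cam lever with it, about its upright stud, in rad. 0: strap along the fixture's +x (parked); grows counter-clockwise seen from above; 1.571: strap along the fixture's +y, across the block, against its dowel (hard stop). Starts between 0 and 0.6. Friction 0.05 N m; it stays where it is left.
- cam (a joint): The black cam lever, in rad. 0: open, leaning up and back from the strap at 62 degrees above level; 0.95: fully down (hard stop), 8 degrees above level. Starts between 0 and 0.06. Friction 0.1 N m (1 to 2 N at the grip); it stays where it is left. Closing it lowers the strap by 4 mm.
- strap_pivot (a point): Point on the stud's axis at mid-thickness of the strap, 77 mm above the bench with the cam open (fixture x = +12, y = -50 mm). Under it is a round boss of radius 20 mm, its top 52 mm above the bench; the strap's dowel (6 mm thick, up to 80 mm above the bench) stands on the boss.
- strap_tip (a point): Outer end of the strap, on its centre line at mid-thickness, 116 mm from strap_pivot. The strap is a plain steel bar 24 mm wide and 10 mm thick with round ends; with the cam open it lies 72 to 82 mm above the bench. A nut and spindle end (16 mm across) rise 13 mm above it over the foot.
- pad: The strap's rubber foot, a cylinder 15 mm across under the strap, sprung by 5 N/mm; its axis is 95 mm from the stud's. The body's origin lies on the stud's axis, at bench height with the cam open, not in the foot (see pad_foot); its x points along the strap.
- pad_foot (a point): Centre of the underside of the rubber foot, 60 mm above the bench with the cam open: 2 mm over the block's top. With the cam closed and nothing below it would be at 56 mm.
- lever_hinge (a point): Centre of the cam's hinge pin, on the stud's axis, 99 mm above the bench; the pin is level and crosswise to the strap.
- lever_grip (a point): Point on the upper face of the lever's flat black grip, 95 mm along the lever from lever_hinge. The grip is 22 mm wide, 13 mm thick and 56 mm long, from 56 to 112 mm along the lever. Seen from above the lever points away from strap_tip; this point goes from about 186 mm above the bench (open) to about 118 mm (fully down).
- next_block: Bystander: loose pale U shaped milled block, 40 x 70 x 34 mm, on the bench left of the fixture. Origin: centre of its underside.
- bar_end: Bystander: loose upright stepped steel bar end, 38 mm across and 80 mm high, left of the fixture at the back. Origin: centre of its underside.
- spare_collet: Bystander: loose steel collet, 26 mm across and 34 mm high, standing left of the fixture in front. Origin: centre of its underside.
- deburr_tool: Bystander: loose hand deburring tool with a blue handle, 157 mm long and 19 mm thick, lying right of the fixture roughly along its x. Origin: centre of its underside.
Not all that is in view belongs to the job. What is shaped like the block but orange or purple is not meant.

How it is judged:
By the outcome, as a careful person would: the job done as asked, in the order asked, and still so for the second after the job is handed in, with the robot touching nothing.
It also fails if it takes over 64 s, if anything falls off the work surface, if the arm or the gripper's body presses on something with over 40 N, if the wrist force passes 120 N, or if a joint passes its speed limit or range.

## Working session

There is one attempt and no reset: what is moved stays moved. The work goes in short steps, Python scripts to look and compute and a tool call to move; the robot and the scene stay as the last step left them, time stands still between calls to the robot, and variables do not carry over. Pictures are saved under pics/ and viewed, and the job is handed in when it is done.

Besides the shell and the picture viewer there is one more tool, called after "Request:" as name([rows], argument=value, ...), one row to a line, values as JSON. step_arm: Moves the arm, as the interface text tells. Its arguments: {"type":"object","properties":{"rows":{"type":"array","items":{"type":"array","items":{"type":"number"}}},"grip":{"type":"number"}},"required":["rows"]}

```bash
ls; mkdir -p pics
python3 - <<'E'
from cell import env
import cv2,json
print(env.state())
for n in ["scene","top","wrist"]:
    im=env.read_camera(n); cv2.imwrite(f"pics/{n}0.png",im[:,:,::-1])
    print(n,env.get_calibration(n))
print(env.tip_extent)
E
```

```text
pics
{'t': 0.0, 'joints': array([-1.41064541e+00,  4.91556285e-01,  1.55949570e+00,  1.03254516e-05,
        1.09166610e+00, -1.05591433e-01]), 'qvel': array([ 1.74322031e-03, -1.29001861e-03,  2.37505675e-05, -6.78352797e-04,
        7.33647917e-04, -7.02898891e-04]), 'tau': array([-1.59080631e-03, -6.12656665e+01, -2.58182520e+01,  6.91985758e-02,
        4.81653807e-02, -1.17210602e-04]), 'eef_pos': array([ 164.13347007, -602.82511083,  239.04783335]), 'tcp_rot': array([3.02786464, 1.56967085, 1.7228059 ]), 'ft_force': array([ 0.05851079,  0.31502113, -0.11632943]), 'moment': array([-0.02750878,  0.06693305, -0.01760411]), 'opening': 1.003086607829691}
scene {'fx': 379.6355214521783, 'fy': 379.6355214521783, 'cx': 317.6480393933497, 'cy': 202.25038458244342, 'pose': array([[-8.74066856e-01, -1.98720983e-01,  4.43302495e-01,
         2.06965337e+02],
       [-4.85772960e-01,  3.46930995e-01, -8.02286430e-01,
         6.49404100e+02],
       [ 5.63577234e-03, -9.16596343e-01, -3.99774164e-01,
         4.80913093e+02],
       [ 0.00000000e+00,  0.00000000e+00,  0.00000000e+00,
      
[... 248 characters left out ...]
-6.84755768e-03, -1.99268714e-02,
        -1.76899918e+01],
       [ 2.04309352e-02, -8.37937264e-02, -9.96273651e-01,
         9.87275987e+02],
       [ 0.00000000e+00,  0.00000000e+00,  0.00000000e+00,
         1.00000000e+00]])}
wrist {'fx': 310.40130240321844, 'fy': 310.40130240321844, 'cx': 322.8811984135195, 'cy': 203.32608772269458, 'hand_eye': array([[-4.35838060e-04, -2.57685293e-01,  9.66228803e-01,
        -1.45606637e+02],
       [ 8.67202615e-04, -9.66228629e-01, -2.57684856e-01,
         7.22160208e+01],
       [ 9.99999529e-01,  7.25607277e-04,  6.44584572e-04,
         4.91554869e-01],
       [ 0.00000000e+00,  0.00000000e+00,  0.00000000e+00,
         1.00000000e+00]])}
25.0
```

View pics/scene0.png

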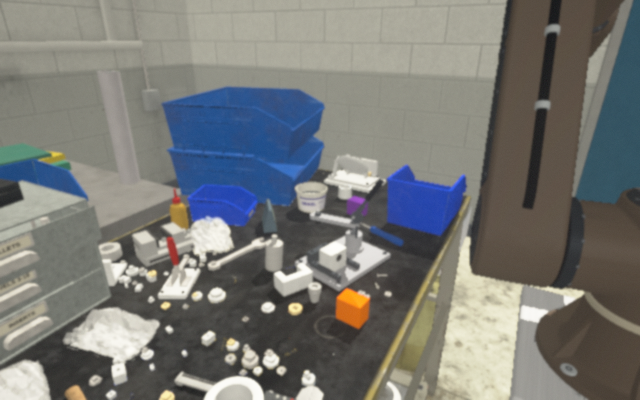

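View pics/top0.png

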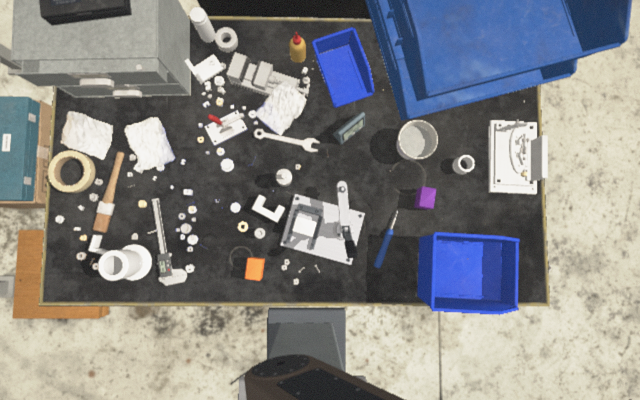

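Run:
```python
import cv2
im=cv2.imread("pics/top0.png"); c=im[165:285,240:400]; cv2.imwrite("pics/topc.png",cv2.resize(c,None,fx=5,fy=5,interpolation=cv2.INTER_CUBIC))
im=cv2.imread("pics/scene0.png"); c=im[200:310,260:420]; cv2.imwrite("pics/scc.png",cv2.resize(c,None,fx=5,fy=5,interpolation=cv2.INTER_CUBIC))
```

```text
(no output)
```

View pics/topc.png

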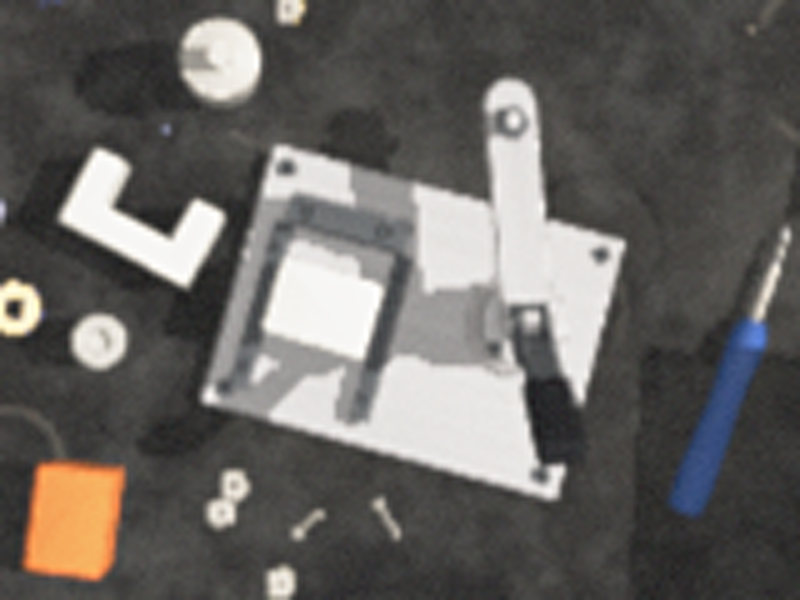

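View pics/scc.png

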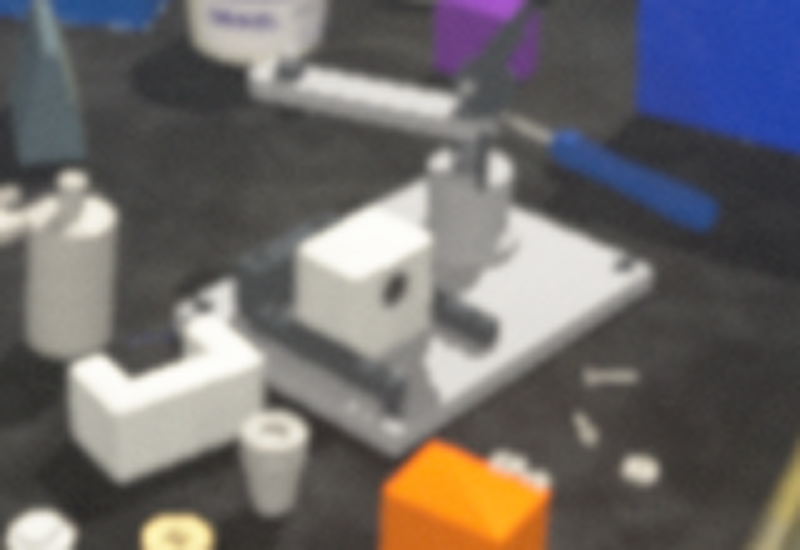

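View pics/wrist0.png

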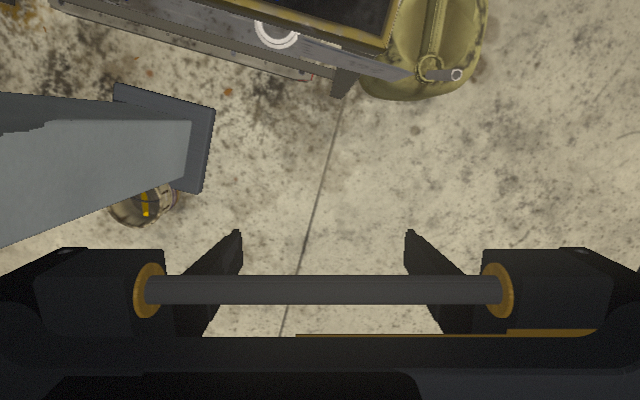

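```bash
cat > h.py <<'E'
import numpy as np, cv2
from cell import env
from scipy.spatial.transform import Rotation as R
from scipy.optimize import least_squares
def cam(n,st=None):
    c=env.get_calibration(n); K=np.array([[c['fx'],0,c['cx']],[0,c['fy'],c['cy']],[0,0,1]])
    if n=='wrist':
        st=st or env.state(); T=np.eye(4); T[:3,:3]=R.from_euler('xyz',st['tcp_rot']).as_matrix(); T[:3,3]=st['eef_pos']; P=T@c['hand_eye']
    else: P=c['pose']
    return K,P
def proj(kp,X):
    K,P=kp; X=np.atleast_2d(X); c=(X-P[:3,3])@P[:3,:3]; u=c@K.T; return u[:,:2]/u[:,2:]
def ray(kp,uv,z):
    K,P=kp; d=P[:3,:3]@np.linalg.inv(K)@np.r_[uv,1]; return P[:3,3]+d*(z-P[2,3])/d[2]
def crop(uv,x0,y0,s): 
    uv=np.asarray(uv,float); return (uv+0.5)/s-0.5+[x0,y0]
def fx(p,X):  # fixture pose (x,y,yaw) -> world
    X=np.atleast_2d(np.asarray(X,float)); c,s=np.cos(p[2]),np.sin(p[2]); return np.c_[p[0]+c*X[:,0]-s*X[:,1],p[1]+s*X[:,0]+c*X[:,1],X[:,2]]
def inv(p,W):
    W=np.atleast_2d(W); c,s=np.cos(p[2]),np.sin(p[2]); d=W[:,:2]-p[:2]; return np.c_[c*d[:,0]+s*d[:,1],-s*d[:,0]+c*d[:,1],W[:,2]]
E
python3 - <<'E'
from h import *
k=cam('top')
uv=crop([(275,147),(625,240),(557,498),(203,400)],240,165,5)
X=np.array([[68,93,12],[68,-93,12],[-68,-93,12],[-68,93,12]])
s=least_squares(lambda p:(proj(k,fx(p,X))-uv).ravel(),[500,0,-.2]);p=s.x;print(p,s.fun.round(2))
pv=crop([530,318],240,165,5)
for q in [(285,240),(388,283),(363,358),(265,327)]: print(inv(p,ray(k,crop(q,240,165,5),58)).round(1))
for q in [(510,82),(511,120)]: print(inv(p,ray(k,crop(q,240,165,5),77)).round(1))
ks=cam('scene'); print((proj(ks,fx(p,X))-[260,200])*5)
print('wrist', fx(p,[12,-50,77]))
E
```

```text
[ 5.23184141e+02 -4.87168471e+01 -2.60632192e-01] [-0.09 -0.61  0.09 -0.05  0.11  0.23 -0.11  0.41]
[[20.  72.4 58. ]]
[[13.  18.7 58. ]]
[[-25.1  20.8  58. ]]
[[-23.2  70.5  58. ]]
[[120.7 -12.3  77. ]]
[[103.1 -17.5  77. ]]
[[171.60031885 299.52439991]
 [433.16969148 162.77242664]
 [651.95578619 257.39939341]
 [395.88437235 424.09022553]]
wrist [[ 521.89429623 -100.12050742   77.        ]]
```

```bash
cat >> h.py <<'E'
def pl(p,goal,Rg,n=None,lim=60,wl=.18):
    """print total shift in tool axes and rotvec from now to goal"""
    st=env.state(); R0=R.from_euler('xyz',st['tcp_rot']); d=R0.inv().apply(np.array(goal)-st['eef_pos']); w=(R0.inv()*Rg).as_rotvec()
    print('t',round(st['t'],2),'pos',st['eef_pos'].round(1),'shift',d.round(1),'rot',w.round(3),'F',st['ft_force'].round(1),'q',st['joints'].round(2)); return d,w
def down(yaw): # tool x down, tool z at world heading yaw
    z=np.array([np.cos(yaw),np.sin(yaw),0]); x=np.array([0,0,-1.]); return R.from_matrix(np.c_[x,np.cross(z,x),z])
P=np.array([523.2,-48.7,-.2606])
E
python3 - <<'E'
from h import *
st=env.state(); M=R.from_euler('xyz',st['tcp_rot']).as_matrix(); print(M.round(3)); print(np.arctan2(M[1,2],M[0,2]))
E
```

```text
[[-0.     0.965  0.263]
 [ 0.001  0.263 -0.965]
 [-1.     0.    -0.001]]
-1.305026834633859
```

Request:
step_arm([
  [-20,0,0,-0.15,0,0],
  [-20,0,0,-0.15,0,0],
  [-20,0,0,-0.15,0,0],
  [0,0,0,-0.15,0,0],
  [0,0,0,-0.15,0,0],
  [0,0,0,-0.15,0,0],
  [0,0,0,-0.14,0,0],
], grip=0)

```text
t: 1.02
eef_pos: [164.1, -602.3, 299.2]
tcp_rot: [1.959, 1.566, 1.727]
ft_force: [-0.3, -0.1, -0.4]
opening: 0.322
```

Run:
```python
from h import *
g=fx(P,[0,-20,290])[0]; pl(P,g,down(P[2]))
```

```text
t 1.02 pos [ 164.1 -602.3  299.2] shift [ 11.5 601.3 221.7] rot [ 0.029 -0.002 -0.005] F [-0.3 -0.1 -0.4] q [-1.41  0.44  1.48  0.    1.23 -1.18]
```

Request:
step_arm([
  [1,54,20,0.015,0,0],
  [1,54,20,0.015,0,0],
  [1,54,20,0,0,0],
  [1,54,20,0,0,0],
  [1,54,20,0,0,0],
  [1,54,20,0,0,0],
])

```text
t: 1.78
eef_pos: [364.5, -312.7, 292.6]
tcp_rot: [2.003, 1.564, 1.736]
ft_force: [0.7, -0.4, -0.0]
opening: 0.003
```

Run:
```python
from h import *
g=fx(P,[0,-20,290])[0]; pl(P,g,down(P[2]))
```

```text
t 1.77 pos [ 364.5 -312.7  292.6] shift [  4.  276.5  83.7] rot [-0.006 -0.003 -0.006] F [ 0.7 -0.4 -0. ] q [-0.85  0.23  1.82  0.    1.09 -0.58]
```

Request:
step_arm([
  [1,55,17,0,0,-0.005],
  [1,55,17,0,0,0],
  [1,55,17,0,0,0],
  [1,55,17,0,0,0],
  [0,50,14,0,0,0],
  [0,0,0,0,0,0],
])

```text
t: 2.52
eef_pos: [519.6, -62.2, 288.4]
tcp_rot: [2.786, 1.568, 2.524]
ft_force: [-1.2, -0.1, 0.1]
opening: 0.003
```

Run:
```python
from h import *
g=fx(P,[0,-20,290])[0]; pl(P,g,down(P[2]))
st=env.state(); im=env.read_camera('wrist'); cv2.imwrite('pics/w1.png',im[:,:,::-1]); np.save('w1.npy',np.r_[st['eef_pos'],st['tcp_rot']])
k=cam('wrist',st)
for X in [[68,93,12],[68,-93,12],[-68,-93,12],[-68,93,12],[30,45,12],[12,-50,77]]: print(X,proj(k,fx(P,X)).round(1))
```

```text
t 2.52 pos [519.6 -62.2 288.4] shift [-1.6 -6.   0. ] rot [-0.002 -0.003 -0.001] F [-1.2 -0.1  0.1] q [-0.25  0.3   1.74  0.    1.11  0.02]
[68, 93, 12] [[376.1  92.3]]
[68, -93, 12] [[370.6 229.1]]
[-68, -93, 12] [[276.1 229.2]]
[-68, 93, 12] [[270.3  92.4]]
[30, 45, 12] [[345.9 130.7]]
[12, -50, 77] [[333.2 213.6]]
```

View pics/w1.png

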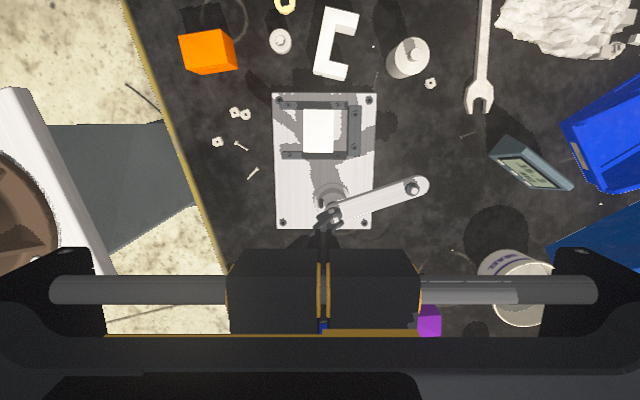

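Run:
```python
import cv2
im=cv2.imread("pics/w1.png"); c=im[85:240,262:432]; c=cv2.resize(c,None,fx=4.7,fy=4.7,interpolation=cv2.INTER_CUBIC); cv2.imwrite("pics/w1c.png",c[:,:800]);
c=cv2.resize(im[80:190,262:392],None,fx=5,fy=5,interpolation=cv2.INTER_CUBIC); cv2.imwrite("pics/w1d.png",c);
c=cv2.resize(im[160:240,262:442],None,fx=4,fy=4,interpolation=cv2.INTER_CUBIC); cv2.imwrite("pics/w1e.png",c);
```

```text
(no output)
```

View pics/w1d.png

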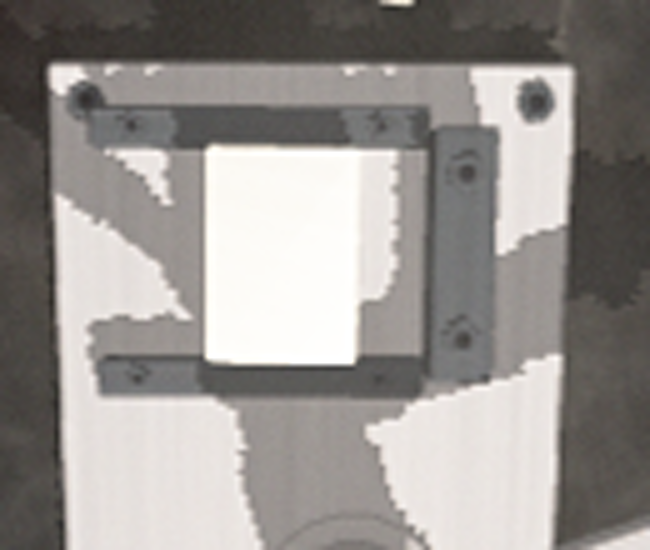

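View pics/w1e.png

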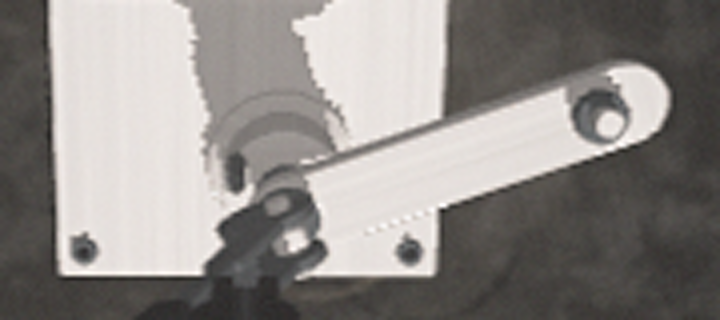

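Run:
```python
from h import *
a=np.load('w1.npy'); k=cam('wrist',dict(eef_pos=a[:3],tcp_rot=a[3:])); kt=cam('top'); 
uw=np.r_[crop([(576,66),(50,64)],262,80,5),crop([(437,274),(60,274)],262,160,4)]
ut=crop([(275,147),(203,400),(625,240),(557,498)],240,165,5)
X=np.array([[68,93,12],[-68,93,12],[68,-93,12],[-68,-93,12]])
f=lambda p:(proj(k,fx(p,X))-uw).ravel(); g=lambda p:(proj(kt,fx(p,X))-ut).ravel()
p=least_squares(f,P).x; print('wrist',p,f(p).round(1))
pb=least_squares(lambda p:np.r_[f(p),g(p)],P).x; print('both',pb)
p=pb
for q in [(207,145),(359,148),(356,363),(205,363)]: print('blk',inv(p,ray(k,crop(q,262,80,5),58)).round(1))
for q in [(431,130),(431,380),(495,130),(492,380)]: print('stop',inv(p,ray(k,crop(q,262,80,5),40)).round(1))
for q in [(670,97),(655,132),(620,62)]: print('strap tip',inv(p,ray(k,crop(q,262,160,4),82)).round(1))
print('nut top',inv(p,ray(k,crop((609,124),262,160,4),95)).round(1))
```

```text
wrist [ 5.24227766e+02 -4.85620234e+01 -2.63884542e-01] [ 0.3 -0.7 -0.3 -0.5  0.2  0.9 -0.1  0.6]
both [ 5.23999967e+02 -4.85959210e+01 -2.63258033e-01]
blk [[-24.3  71.   58. ]]
blk [[11.  70.4 58. ]]
blk [[10.8 20.9 58. ]]
blk [[-25.5  20.9  58. ]]
stop [[28.9 75.2 40. ]]
stop [[30.3 15.  40. ]]
stop [[44.4 75.2 40. ]]
stop [[45.6 15.  40. ]]
strap tip [[121.5 -12.8  82. ]]
strap tip [[118.1 -23.1  82. ]]
strap tip [[106.3  -2.6  82. ]]
nut top [[100.7 -17.9  95. ]]
```

```bash
sed -i 's/^P=.*/P=np.array([524.,-48.6,-.2635])/' h.py
cat >> h.py <<'E'
def tilt(yaw,wy): return down(yaw)*R.from_rotvec([0,wy,0])
E
python3 - <<'E'
from h import *
pl(P,fx(P,[-56,45,150])[0],tilt(P[2],-.08))
E
```

```text
t 2.58 pos [518.9 -63.5 288.4] shift [138.6  60.6 -54.5] rot [-0.    -0.083 -0.001] F [ 0.  -0.5 -0.1] q [-0.25  0.3   1.74  0.    1.11  0.01]
```

Request:
step_arm([
  [0,40,-40,0,0,0],
  [30,20,-15,0,0,0],
  [50,0,0,0,0,0],
  [55,0,0,0,-0.04,0],
  [0,0,0,0,-0.04,0],
  [0,0,0,0,0,0],
])

```text
t: 3.32
eef_pos: [478.2, 4.5, 150.5]
tcp_rot: [-0.002, 1.49, -0.273]
ft_force: [0.4, 0.3, 0.6]
opening: 0.007
```

Run:
```python
from h import *
pl(P,fx(P,[-56,45,45])[0],tilt(P[2],-.08))
```

```text
t 3.33 pos [478.2   4.5 150.5] shift [105.3   5.7  -6.4] rot [-0.007  0.     0.001] F [0.4 0.3 0.6] q [-0.12  0.39  2.05 -0.02  0.62  0.16]
```

Request:
step_arm([
  [25,6,-2,-0.007,0,0],
  [25,0,-2,0,0,0],
  [15,0,-2,0,0,0],
  [0,0,0,0,0,0],
])

```text
t: 3.82
eef_pos: [480.5, 7.2, 86.0]
tcp_rot: [-0.007, 1.488, -0.274]
ft_force: [-0.5, -0.4, 0.4]
opening: 0.005
```

Run:
```python
from h import *
im=env.read_camera('wrist'); cv2.imwrite('pics/w2.png',im[:,:,::-1])
im=env.read_camera('scene')[180:320,250:430]; cv2.imwrite('pics/s2.png',cv2.resize(im[:,:,::-1],None,fx=4,fy=4,interpolation=cv2.INTER_CUBIC))
pl(P,fx(P,[-56,45,45])[0],tilt(P[2],-.08))
```

```text
t 3.92 pos [481.    7.3  86.9] shift [41.8  2.2 -3.4] rot [-0.004  0.004  0.001] F [-1.1 -0.2  0.4] q [-0.12  0.51  2.1  -0.03  0.45  0.18]
```

View pics/w2.png

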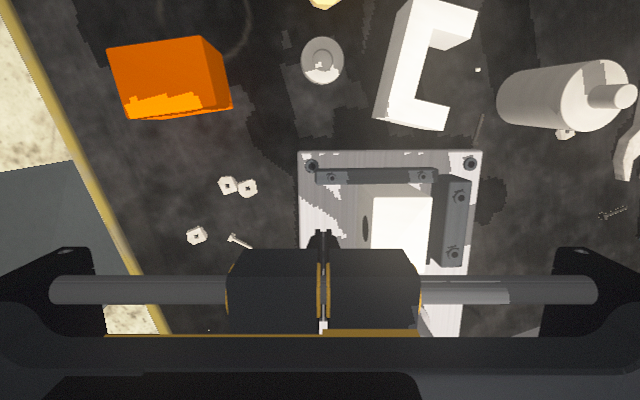

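View pics/s2.png

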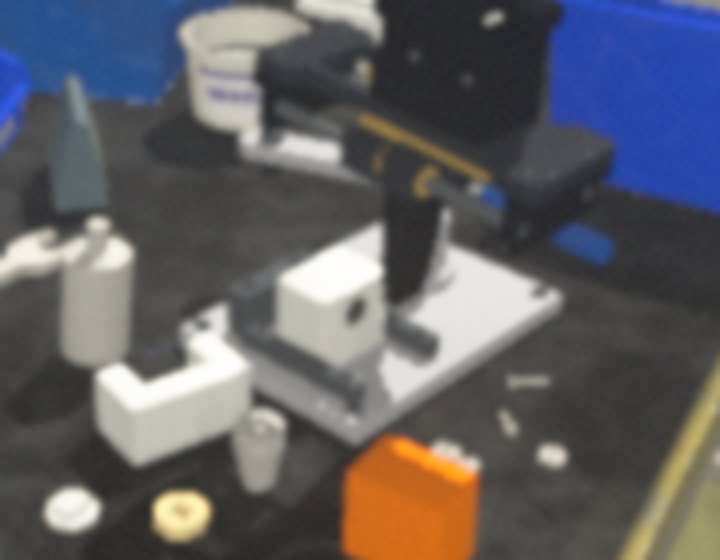

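Run:
```python
from h import *
st=env.state(); Rt=R.from_euler('xyz',st['tcp_rot'])
tip=st['eef_pos']+Rt.apply([25,0,0]); print('tip fixture',inv(P,tip).round(1))
ks=cam('scene');kw=cam('wrist',st)
f=lambda X:((proj(ks,X)-[250,180])*4).round(0)
print('tip',f(tip),proj(kw,tip))
for X in [[-68,93,12],[-68,-93,12],[-25,20,58],[-25,70,58],[-25,20,12],[-56,18,24],[-56,72,24]]: print(X,f(fx(P,X)),proj(kw,fx(P,X)).round(0))
```

```text
tip fixture [[-54.   42.8  62. ]]
tip [[400. 289.]] [[322.34547642 246.33417894]]
[-68, 93, 12] [[355. 419.]] [[296. 152.]]
[-68, -93, 12] [[560. 286.]] [[302. 372.]]
[-25, 20, 58] [[385. 261.]] [[368. 276.]]
[-25, 70, 58] [[325. 295.]] [[371. 199.]]
[-25, 20, 12] [[383. 332.]] [[355. 247.]]
[-56, 18, 24] [[429. 333.]] [[315. 258.]]
[-56, 72, 24] [[364. 373.]] [[315. 185.]]
```

Request:
step_arm([
  [20,2,-1,0,0,0],
  [18,0,-1,0,0,0],
  [3,0,0,0,0,0],
  [0,0,0,0,0,0],
])

```text
t: 4.42
eef_pos: [485.2, 7.9, 49.0]
tcp_rot: [0.007, 1.48, -0.261]
ft_force: [-1.0, 0.0, 0.3]
opening: 0.003
```

```bash
cat >> h.py <<'E'
def tip():
    st=env.state(); Rt=R.from_euler('xyz',st['tcp_rot']); print('t',round(st['t'],2),'TCP',inv(P,st['eef_pos']).round(1),'tip fixture',inv(P,st['eef_pos']+Rt.apply([25,0,0])).round(1),'F(fix)',inv(np.array([0,0,P[2]]),st['ft_force']).round(1))
E
python3 - <<'E'
from h import *
tip();pl(P,fx(P,[-19,45,45])[0],tilt(P[2],-.08))
E
```

```text
t 4.42 TCP [[-52.1  44.4  49. ]] tip fixture [[-49.9  44.4  24.1]] F(fix) [[-0.9 -0.2  0.3]]
t 4.42 pos [485.2   7.9  49. ] shift [ 7.   0.7 32.6] rot [-0.005  0.011 -0.   ] F [-1.   0.   0.3] q [-0.11  0.59  2.12 -0.04  0.35  0.19]
```

Request:
step_arm([
  [4,0.5,4,0,0,0],
  [0.5,0,5,0,0,0],
  [0.5,0,5,0,0,0],
  [0.5,0,4,0,0,0],
  [0,0,0,0,0,0],
])

```text
t: 5.05
eef_pos: [505.2, 3.0, 46.7]
tcp_rot: [0.01, 1.478, -0.258]
ft_force: [-0.1, 0.2, -0.9]
opening: 0.007
```

Run:
```python
from h import *
tip();pl(P,fx(P,[-19,45,45])[0],tilt(P[2],-.08))
```

```text
t 5.05 TCP [[-31.6  44.9  46.7]] tip fixture [[-29.3  44.9  21.8]] F(fix) [[-0.1  0.2 -0.9]]
t 5.05 pos [505.2   3.   46.7] shift [ 2.8  0.2 12.4] rot [-0.005  0.013 -0.001] F [-0.1  0.2 -0.9] q [-0.12  0.6   2.07 -0.04  0.37  0.18]
```

Request:
step_arm([
  [1,0,3,0,0,0],
  [1,0,3,0,0,0],
  [0,0,2,0,0,0],
  [0,0,0,0,0,0],
])

```text
t: 5.55
eef_pos: [513.0, 0.8, 45.2]
tcp_rot: [0.009, 1.479, -0.259]
ft_force: [-0.8, 0.2, -0.5]
opening: 0.005
```

Run:
```python
from h import *
tip()
im=env.read_camera('top')[165:285,240:400]; cv2.imwrite('pics/t3.png',cv2.resize(im[:,:,::-1],None,fx=5,fy=5,interpolation=cv2.INTER_CUBIC))
im=env.read_camera('wrist')[120:320,230:530]; cv2.imwrite('pics/w3.png',cv2.resize(im[:,:,::-1],None,fx=2.6,fy=2.6,interpolation=cv2.INTER_CUBIC))
```

```text
t 5.55 TCP [[-23.5  44.8  45.2]] tip fixture [[-21.2  44.8  20.3]] F(fix) [[-0.8 -0.1 -0.5]]
```

View pics/w3.png

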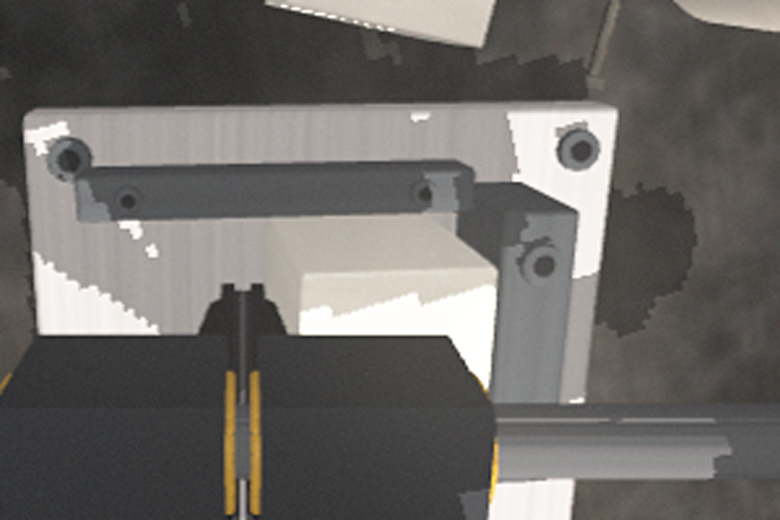

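Request:
step_arm([
  [0,0,2,0,0,0],
  [0,0,2,0,0,0],
  [0,0,0,0,0,0],
])

```text
t: 6.02
eef_pos: [517.0, -0.3, 45.5]
tcp_rot: [0.009, 1.479, -0.259]
ft_force: [-1.1, 1.1, -0.1]
opening: 0.002
```

Run:
```python
from h import *
tip()
im=env.read_camera('wrist')[120:320,230:530]; cv2.imwrite('pics/w4.png',cv2.resize(im[:,:,::-1],None,fx=2.6,fy=2.6,interpolation=cv2.INTER_CUBIC))
```

```text
t 6.03 TCP [[-19.4  44.8  45.5]] tip fixture [[-17.1  44.8  20.6]] F(fix) [[-1.4  0.7 -0.1]]
```

View pics/w4.png

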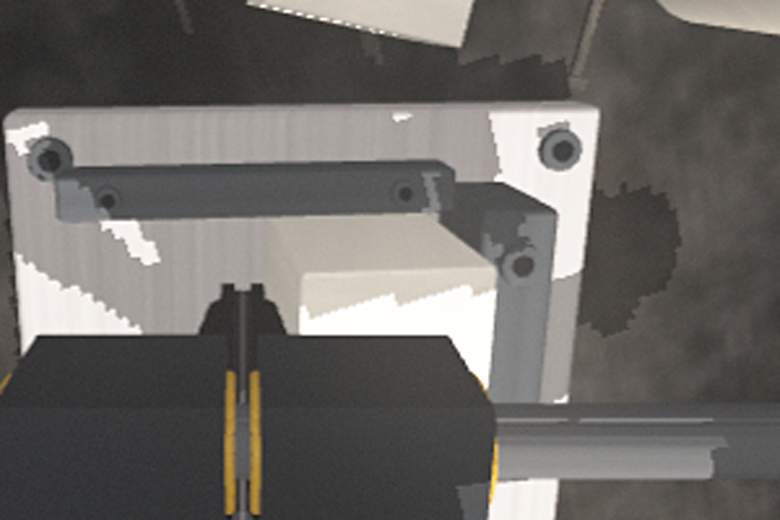

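Request:
step_arm([
  [0,0,2,0,0,0],
  [0,0,2,0,0,0],
  [0,0,0,0,0,0],
])

```text
t: 6.45
eef_pos: [520.9, -1.4, 45.9]
tcp_rot: [0.008, 1.479, -0.26]
ft_force: [-0.5, -0.1, -0.5]
opening: 0.005
```

Run:
```python
from h import *
tip()
```

```text
t 6.45 TCP [[-15.2  44.8  45.9]] tip fixture [[-13.   44.8  21. ]] F(fix) [[-0.4 -0.2 -0.5]]
```

Request:
step_arm([
  [0.5,0,1.5,0,0,0],
  [0.5,0,1.5,0,0,0],
  [0,0,0,0,0,0],
])

```text
t: 6.82
eef_pos: [520.7, -1.5, 45.0]
tcp_rot: [-0.003, 1.486, -0.271]
ft_force: [-0.1, 1.0, -0.3]
opening: 0.005
```

Run:
```python
from h import *
tip()
im=env.read_camera('wrist')[120:320,230:530]; cv2.imwrite('pics/w5.png',cv2.resize(im[:,:,::-1],None,fx=2.6,fy=2.6,interpolation=cv2.INTER_CUBIC))
```

```text
t 6.83 TCP [[-15.5  44.6  45. ]] tip fixture [[-13.4  44.6  20.1]] F(fix) [[-0.4  1.  -0.3]]
```

View pics/w5.png

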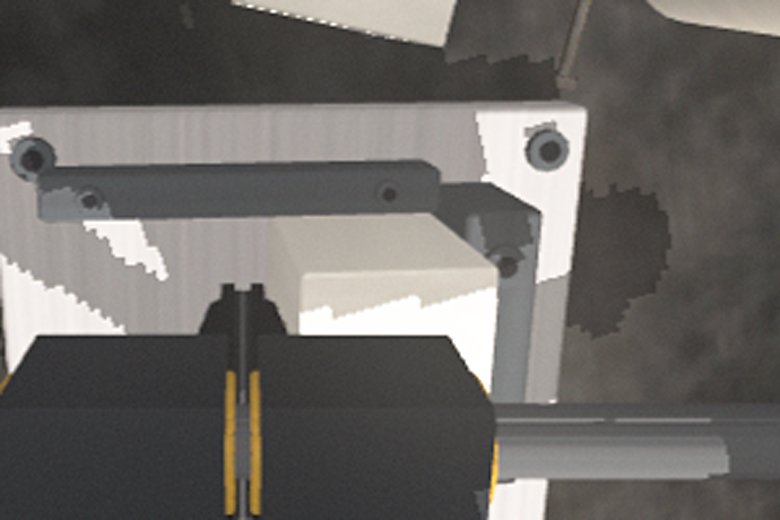

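Request:
step_arm([
  [0,0,2,0,0,0],
  [0,0,0,0,0,0],
])

```text
t: 7.12
eef_pos: [520.6, -1.5, 45.0]
tcp_rot: [-0.01, 1.491, -0.278]
ft_force: [-0.8, 0.5, -0.1]
opening: 0.006
```

Run:
```python
from h import *
tip()
```

```text
t 7.12 TCP [[-15.6  44.6  45. ]] tip fixture [[-13.6  44.6  20. ]] F(fix) [[-0.9  0.2 -0.1]]
```

Request:
step_arm([
  [0,0,2,0,0,0],
  [0,0,0,0,0,0],
])

```text
t: 7.38
eef_pos: [520.6, -1.5, 45.0]
tcp_rot: [-0.018, 1.496, -0.286]
ft_force: [-1.2, 0.7, -0.8]
opening: 0.005
```

Run:
```python
from h import *
tip()
im=env.read_camera('wrist')[120:320,230:530]; cv2.imwrite('pics/w6.png',cv2.resize(im[:,:,::-1],None,fx=2.6,fy=2.6,interpolation=cv2.INTER_CUBIC))
tip()
```

```text
t 7.38 TCP [[-15.6  44.6  45. ]] tip fixture [[-13.7  44.5  20. ]] F(fix) [[-1.4  0.4 -0.8]]
t 7.42 TCP [[-15.5  44.6  44.9]] tip fixture [[-13.6  44.5  20. ]] F(fix) [[-5.6  1.5  3. ]]
```

View pics/w6.png

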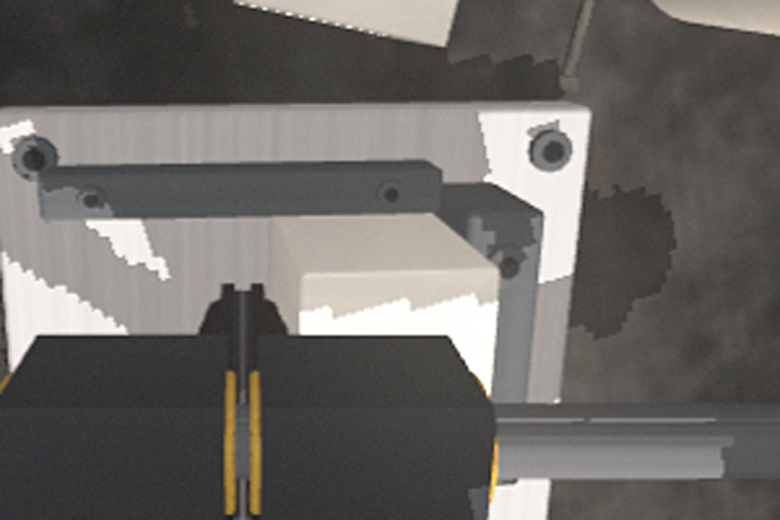

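Request:
step_arm([
  [0,0,3,0,0,0],
])

```text
t: 7.55
eef_pos: [520.7, -1.6, 44.9]
tcp_rot: [-0.031, 1.502, -0.298]
ft_force: [-23.1, 10.1, 18.8]
opening: 0.007
```

Run:
```python
from h import *
tip(); print(env.state()['joints'].round(3), env.state()['tcp_rot'])
```

```text
t 7.55 TCP [[-15.4  44.5  44.9]] tip fixture [[-13.7  44.5  20. ]] F(fix) [[-24.9   3.7  18.8]]
[-0.124  0.623  2.022 -0.029  0.429  0.168] [-0.03089255  1.50219261 -0.29813481]
```

Request:
step_arm([
  [0,0,-1,0,0,0],
  [0,0,-5,0,0,0],
  [0,0,-10,0,0,0],
  [0,0,-10,0,0,0],
  [0,0,0,0,0,0],
])

```text
t: 8.18
eef_pos: [495.1, 5.4, 43.1]
tcp_rot: [-0.024, 1.499, -0.292]
ft_force: [0.2, 0.4, 0.3]
opening: 0.003
```

Run:
```python
from h import *
tip()
im=env.read_camera('wrist')[120:320,230:530]; cv2.imwrite('pics/w7.png',cv2.resize(im[:,:,::-1],None,fx=2.6,fy=2.6,interpolation=cv2.INTER_CUBIC))
```

```text
t 8.18 TCP [[-41.9  44.6  43.1]] tip fixture [[-40.1  44.5  18.1]] F(fix) [[0.1 0.4 0.3]]
```

View pics/w7.png

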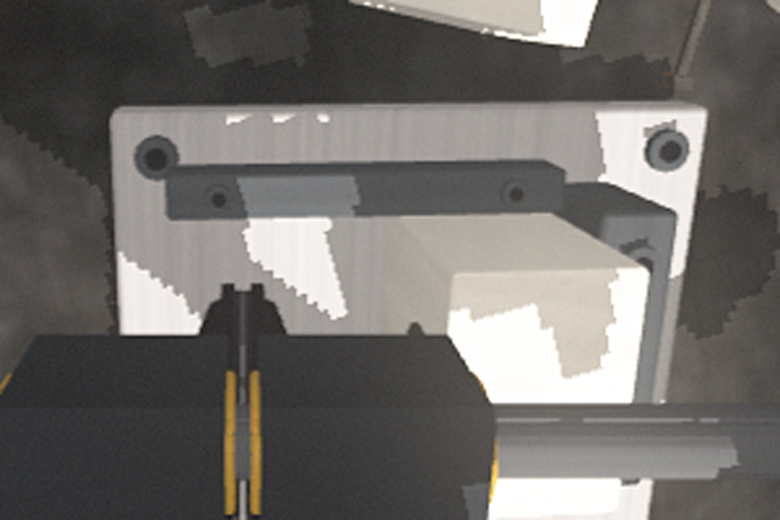

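Request:
step_arm([
  [-40,0,0,0,0.035,0],
  [-55,0,0,0,0.035,0],
  [-55,0,0,0,0,0],
  [-55,0,0,0,0,0],
  [-20,0,0,0,0,0],
  [0,0,0,0,0,0],
])

```text
t: 8.98
eef_pos: [492.2, 6.6, 275.7]
tcp_rot: [-0.625, 1.569, -0.893]
ft_force: [0.6, -0.4, -0.8]
opening: 0.004
```

Run:
```python
from h import *
tip()
st=env.state(); im=env.read_camera('wrist'); cv2.imwrite('pics/w8.png',im[:,:,::-1]); np.save('w8.npy',np.r_[st['eef_pos'],st['tcp_rot']])
c=cv2.resize(im[80:240,262:452,::-1],None,fx=4.2,fy=4.2,interpolation=cv2.INTER_CUBIC)[:600]; cv2.imwrite("pics/w8d.png",c);
pl(P,fx(P,[111,-59,250])[0],down(P[2]-1.224))
pl(P,fx(P,[111,-59,250])[0],down(P[2]))
```

```text
t 8.97 TCP [[-45.1  45.  275.7]] tip fixture [[-45.   44.9 250.7]] F(fix) [[ 0.7 -0.3 -0.8]]
t 9.03 pos [492.    6.6 274.8] shift [  24.9 -103.2  156.8] rot [1.22e+00 1.00e-03 1.00e-03] F [ 0.1  0.2 -0.5] q [-0.12  0.26  1.83 -0.    1.05  0.15]
t 9.03 pos [492.    6.6 274.8] shift [  24.9 -103.2  156.8] rot [-0.004  0.     0.001] F [ 0.1  0.2 -0.5] q [-0.12  0.26  1.83 -0.    1.05  0.15]
```

View pics/w8d.png

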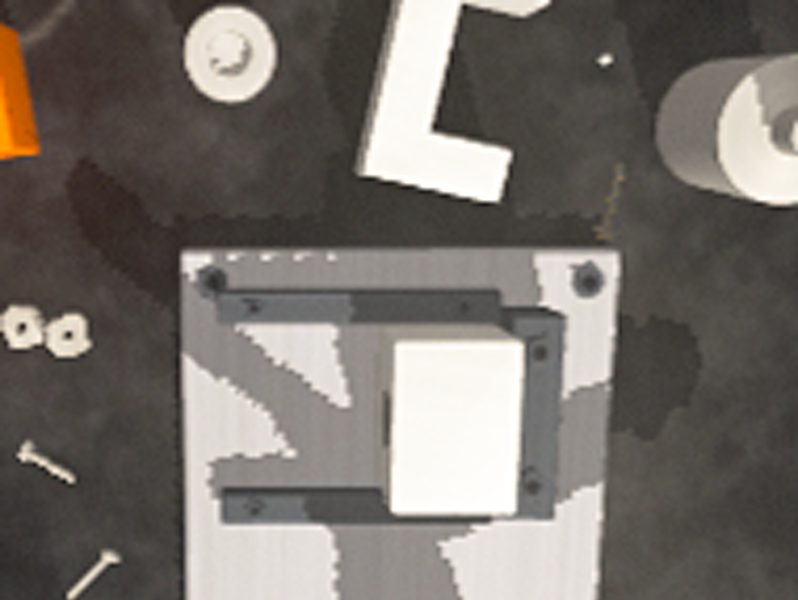

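Run:
```python
from h import *
a=np.load('w8.npy'); k=cam('wrist',dict(eef_pos=a[:3],tcp_rot=a[3:]))
for q in [(395,340),(390,514),(523,340),(518,514)]: print('blk',inv(P,ray(k,crop(q,262,80,4.2),58)).round(1))
for q in [(563,312),(554,518)]: print('stop',inv(P,ray(k,crop(q,262,80,4.2),40)).round(1))
for q in [(621,250),(182,250)]: print('plate',inv(P,ray(k,crop(q,262,80,4.2),12)).round(1))
```

```text
blk [[-6.1 71.1 58. ]]
blk [[-6.3 21.1 58. ]]
blk [[29.5 71.  58. ]]
blk [[30.6 20.9 58. ]]
stop [[44.4 76.8 40. ]]
stop [[45.3 14.9 40. ]]
plate [[67.8 92.8 12. ]]
plate [[-67.4  93.2  12. ]]
```

Request:
step_arm([
  [0,-26,39,0,0,0],
  [0,-26,39,0,0,0],
  [0,-26,39,0,0,0],
  [0,-26,39,0,0,0],
  [0,0,0,0.18,0,0],
  [0,0,0,0.18,0,0],
  [0,0,0,0.18,0,0],
  [0,0,0,0.18,0,0],
])

```text
t: 10.02
eef_pos: [616.5, -139.7, 257.3]
tcp_rot: [-2.383, 1.55, 2.891]
ft_force: [-0.3, -0.6, -0.5]
opening: 0.004
```

Request:
step_arm([
  [0,0,0,0.18,0,0],
  [0,0,0,0.18,0,0],
  [0,0,0,0.14,0,0],
  [0,0,0,0,0,0],
])

```text
t: 10.52
eef_pos: [615.2, -139.5, 248.3]
tcp_rot: [-1.892, 1.538, 2.865]
ft_force: [0.1, 0.1, -1.0]
opening: 0.002
```

Run:
```python
from h import *
tip()
st=env.state(); im=env.read_camera('wrist'); cv2.imwrite('pics/w9.png',im[:,:,::-1])
pl(P,fx(P,[111,-59,90])[0],down(P[2]-1.224))
k=cam('wrist',st); print(proj(k,fx(P,[[12,-50,82],[101,-17.9,95]])))
```

```text
t 10.53 TCP [[111.7 -64.  248.3]] tip fixture [[110.9 -64.  223.3]] F(fix) [[ 0.1  0.1 -1. ]]
t 10.57 pos [ 615.1 -139.5  248.3] shift [158.2   5.9  -3.3] rot [-0.037 -0.011  0.031] F [-0.   0.9 -0.8] q [-0.33  0.5   1.51 -0.    1.16  1.2 ]
[[284.51448044 267.4486756 ]
 [275.82032217 187.54881134]]
```

View pics/w9.png

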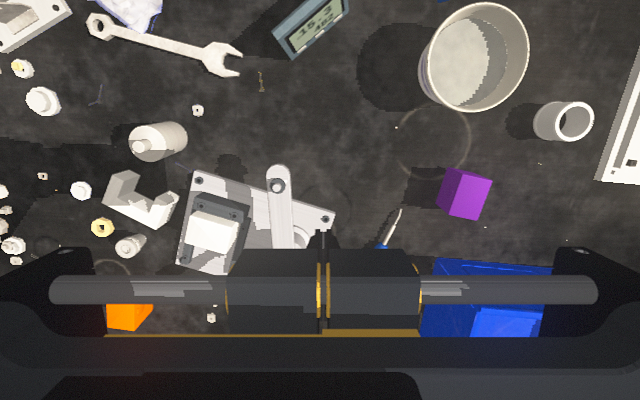

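Request:
step_arm([
  [40,3,-1,-0.03,-0.01,0.03],
  [50,3,-1,0,0,0],
  [40,0,-1,0,0,0],
  [25,0,0,0,0,0],
  [0,0,0,0,0,0],
])

```text
t: 11.2
eef_pos: [619.1, -135.5, 85.9]
tcp_rot: [-2.171, 1.568, 2.635]
ft_force: [0.1, -0.3, 0.4]
opening: 0.003
```

Run:
```python
from h import *
tip()
st=env.state(); im=env.read_camera('wrist'); cv2.imwrite('pics/w10.png',im[:,:,::-1])
im=env.read_camera('scene')[180:320,250:430]; cv2.imwrite('pics/s10.png',cv2.resize(im[:,:,::-1],None,fx=4,fy=4,interpolation=cv2.INTER_CUBIC))
pl(P,fx(P,[111,-59,90])[0],down(P[2]-1.224))
```

```text
t 11.2 TCP [[114.5 -59.1  85.9]] tip fixture [[114.4 -59.1  60.9]] F(fix) [[ 0.2 -0.3  0.4]]
t 11.3 pos [ 620.2 -135.8   88.3] shift [-1.7 -4.3 -1.7] rot [ 0.01  -0.    -0.001] F [ 0.6 -0.4  0.1] q [-0.32  0.68  1.67  0.    0.79  1.16]
```

View pics/w10.png

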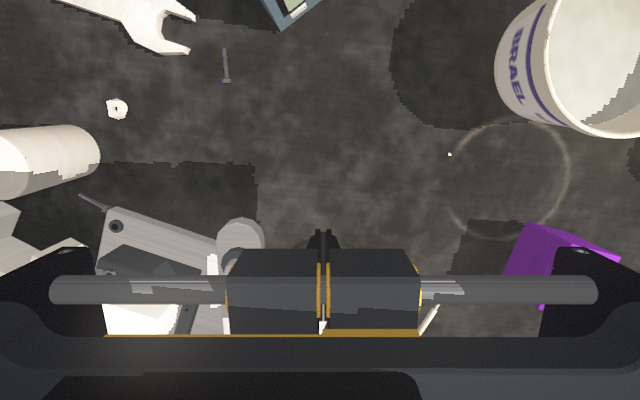

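View pics/s10.png

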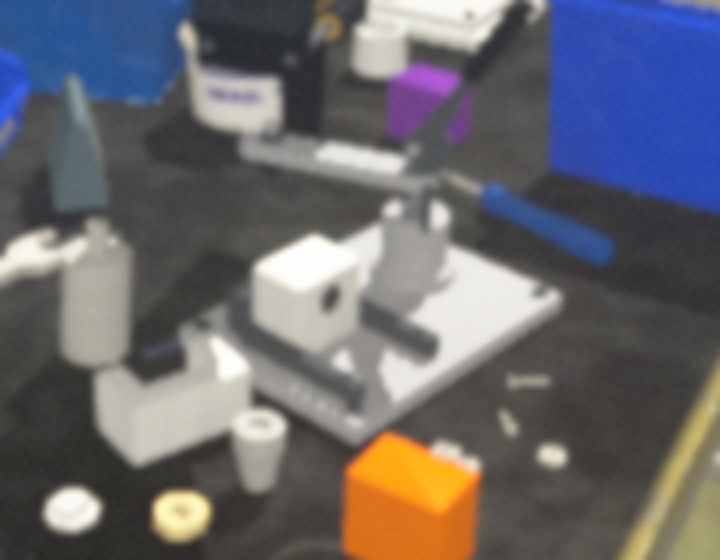

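Request:
step_arm([
  [-1.5,-2,-8,0,0,0],
  [0,-1,-8,0,0,0],
  [0,0,-4,0,0,0],
  [0,1.5,-9,-0.1,0,0],
  [0,1.5,-9,-0.1,0,0],
  [0,0,0,0,0,0],
])

```text
t: 12.05
eef_pos: [616.8, -95.6, 94.5]
tcp_rot: [1.03, 1.562, -0.24]
ft_force: [-0.6, -0.2, -1.4]
opening: 0.004
```

```bash
cat >> h.py <<'E'
def polar():
    st=env.state(); Rt=R.from_euler('xyz',st['tcp_rot']); M=Rt.as_matrix(); h=np.arctan2(M[1,2],M[0,2])-P[2]+np.pi/2
    f=inv(P,st['eef_pos'])[0]; d=f[:2]-[12,-50]; print('tool strap-angle',round(h,3),'along',round(d@[np.cos(h),np.sin(h)],1),'right',round(d@[np.sin(h),-np.cos(h)],1),'z',round(f[2],1),'tilt',M[2].round(3),'F',st['ft_force'].round(1),'t',round(st['t'],2))
E
python3 - <<'E'
from h import *
polar()
im=env.read_camera('wrist'); cv2.imwrite('pics/w11.png',im[:,:,::-1])
E
```

```text
tool strap-angle 0.564 along 91.3 right 23.7 z 94.5 tilt [-1.     0.007  0.004] F [-0.6 -0.2 -1.4] t 12.05
```

View pics/w11.png

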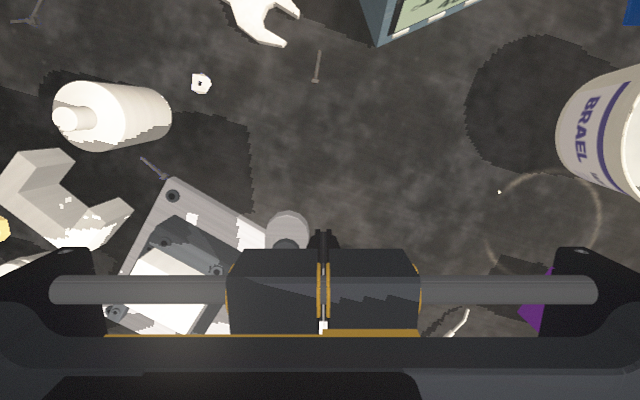

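Request:
step_arm([
  [2,1.5,-9,-0.1,0,0],
  [2,1.5,-9,-0.1,0,0],
  [1,1.5,-9,-0.1,0,0],
  [0,0,0,0,0,0],
])

```text
t: 12.6
eef_pos: [611.3, -70.4, 90.2]
tcp_rot: [0.706, 1.56, -0.268]
ft_force: [0.5, 0.2, 0.7]
opening: 0.004
```

Run:
```python
from h import *
polar()
im=env.read_camera('wrist'); cv2.imwrite('pics/w12.png',im[:,:,::-1])
im=env.read_camera('scene')[180:320,250:430]; cv2.imwrite('pics/s12.png',cv2.resize(im[:,:,::-1],None,fx=4,fy=4,interpolation=cv2.INTER_CUBIC))
```

```text
tool strap-angle 0.861 along 90.0 right 25.4 z 90.2 tilt [-1.     0.007  0.009] F [0.5 0.2 0.7] t 12.6
```

View pics/w12.png

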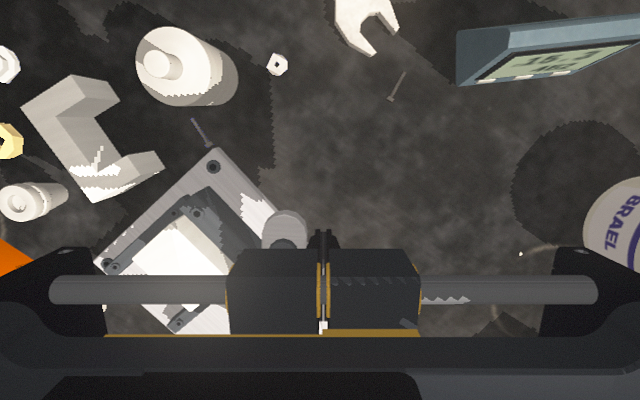

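View pics/s12.png

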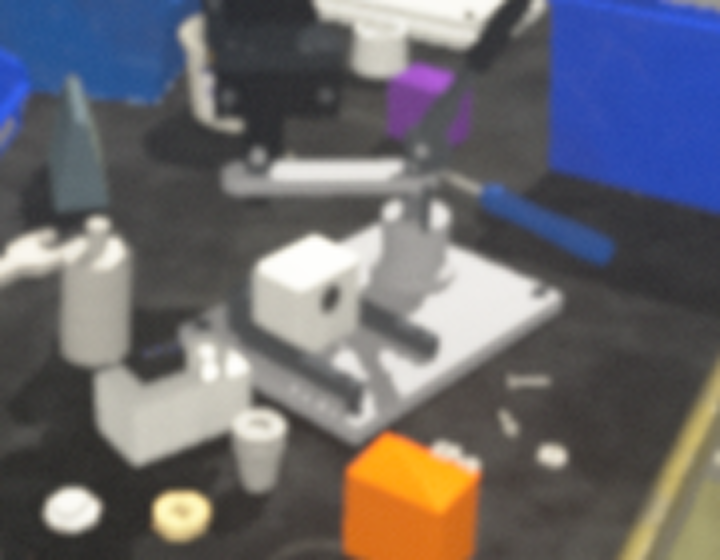

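Request:
step_arm([
  [0,2,-10,-0.1,0,0],
  [0,2,-10,-0.1,0,0],
  [0,2,-10,-0.1,0,0],
  [0,2,-10,-0.1,0,0],
  [0,0,0,0,0,0],
])

```text
t: 13.32
eef_pos: [591.6, -38.1, 90.5]
tcp_rot: [0.316, 1.556, -0.263]
ft_force: [0.1, -0.2, -0.1]
opening: 0.006
```

Run:
```python
from h import *
polar()
im=env.read_camera('wrist'); cv2.imwrite('pics/w13.png',im[:,:,::-1])
```

```text
tool strap-angle 1.255 along 89.6 right 23.9 z 90.5 tilt [-1.     0.005  0.014] F [ 0.1 -0.2 -0.1] t 13.32
```

View pics/w13.png

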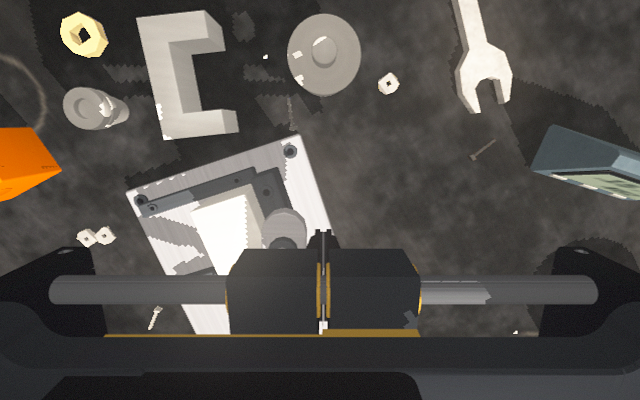

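Request:
step_arm([
  [0,2,-10,-0.1,0,0],
  [0,2,-10,-0.1,0,0],
  [0,1,-8,-0.1,0,0.005],
  [0,0,-2,0,0,0],
  [0,0,0,0,0,0],
])

```text
t: 14.0
eef_pos: [569.9, -22.7, 90.4]
tcp_rot: [0.297, 1.551, 0.004]
ft_force: [-0.1, -0.2, -0.6]
opening: 0.002
```

Run:
```python
from h import *
polar()
im=env.read_camera('wrist'); cv2.imwrite('pics/w14.png',im[:,:,::-1])
```

```text
tool strap-angle 1.542 along 87.7 right 23.0 z 90.4 tilt [-1.     0.006  0.019] F [-0.1 -0.2 -0.6] t 14.0
```

View pics/w14.png

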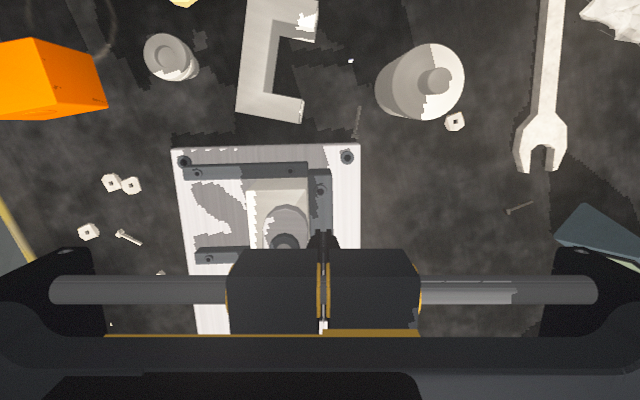

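Request:
step_arm([
  [0,0,-2,-0.02,0,0],
  [0,0,-2,0,0,0],
])

```text
t: 14.3
eef_pos: [566.5, -21.9, 90.3]
tcp_rot: [0.272, 1.55, -0.002]
ft_force: [1.7, 0.1, -0.3]
opening: 0.006
```

Run:
```python
from h import *
polar()
```

```text
tool strap-angle 1.561 along 87.1 right 21.2 z 90.3 tilt [-1.     0.005  0.02 ] F [ 1.7  0.1 -0.3] t 14.3
```

Request:
step_arm([
  [0,0,-2,0,0,0],
])

```text
t: 14.42
eef_pos: [564.5, -21.3, 90.3]
tcp_rot: [0.272, 1.55, -0.002]
ft_force: [0.4, 0.6, -0.5]
opening: 0.006
```

Run:
```python
from h import *
polar()
```

```text
tool strap-angle 1.56 along 87.1 right 19.1 z 90.3 tilt [-1.     0.006  0.02 ] F [ 0.4  0.6 -0.5] t 14.43
```

Request:
step_arm([
  [0,0,-2,0,0,0],
])

```text
t: 14.55
eef_pos: [563.3, -20.9, 90.4]
tcp_rot: [0.255, 1.548, -0.02]
ft_force: [8.4, -1.7, -3.4]
opening: 0.005
```

Request:
step_arm([
  [0,0,-2,0,0,0],
])

```text
t: 14.68
eef_pos: [563.1, -20.8, 90.6]
tcp_rot: [0.221, 1.544, -0.054]
ft_force: [10.9, -4.1, -6.6]
opening: 0.005
```

Run:
```python
from h import *
polar()
im=env.read_camera('wrist')[120:320,230:530]; cv2.imwrite('pics/w15.png',cv2.resize(im[:,:,::-1],None,fx=2.6,fy=2.6,interpolation=cv2.INTER_CUBIC))
```

```text
tool strap-angle 1.56 along 87.2 right 17.5 z 90.6 tilt [-1.     0.006  0.027] F [10.9 -4.1 -6.6] t 14.68
```

View pics/w15.png

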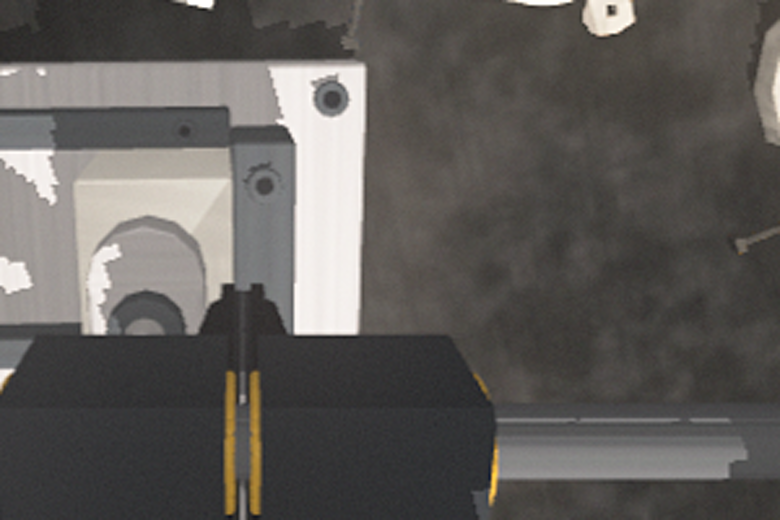

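Request:
step_arm([
  [0,0,2,0,0,0],
  [0,0,10,0,0,0],
  [0,0,15,0,-0.025,0],
  [-40,0,5,0,0,0],
  [-55,0,0,0,0,0],
  [-55,0,0,0,0,0],
  [-55,0,0,0,0,0],
  [0,0,0,0,0,0],
])

```text
t: 15.72
eef_pos: [587.1, -29.2, 302.5]
tcp_rot: [0.096, 1.515, -0.179]
ft_force: [1.2, 0.7, -0.8]
opening: 0.007
```

Run:
```python
from h import *
polar();tip()
st=env.state(); im=env.read_camera('wrist'); cv2.imwrite('pics/w16.png',im[:,:,::-1]); np.save('w16.npy',np.r_[st['eef_pos'],st['tcp_rot']])
im=env.read_camera('top')[165:285,240:400]; cv2.imwrite('pics/t16.png',cv2.resize(im[:,:,::-1],None,fx=5,fy=5,interpolation=cv2.INTER_CUBIC))
```

```text
tool strap-angle 1.559 along 85.7 right 42.9 z 302.5 tilt [-0.998  0.005  0.056] F [ 1.2  0.7 -0.8] t 15.72
t 15.72 TCP [[ 55.9  35.2 302.5]] tip fixture [[ 57.3  35.3 277.5]] F(fix) [[ 1.   1.  -0.8]]
```

View pics/w16.png

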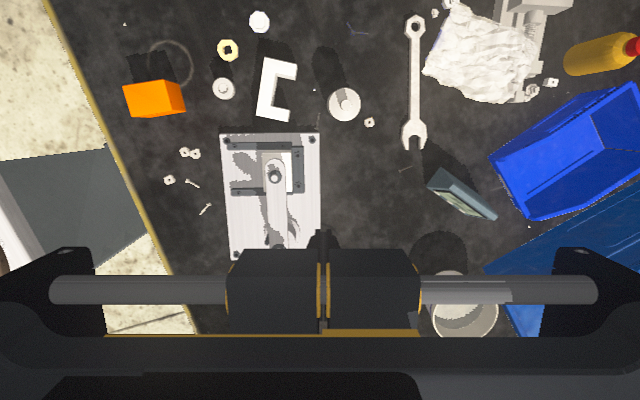

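View pics/t16.png

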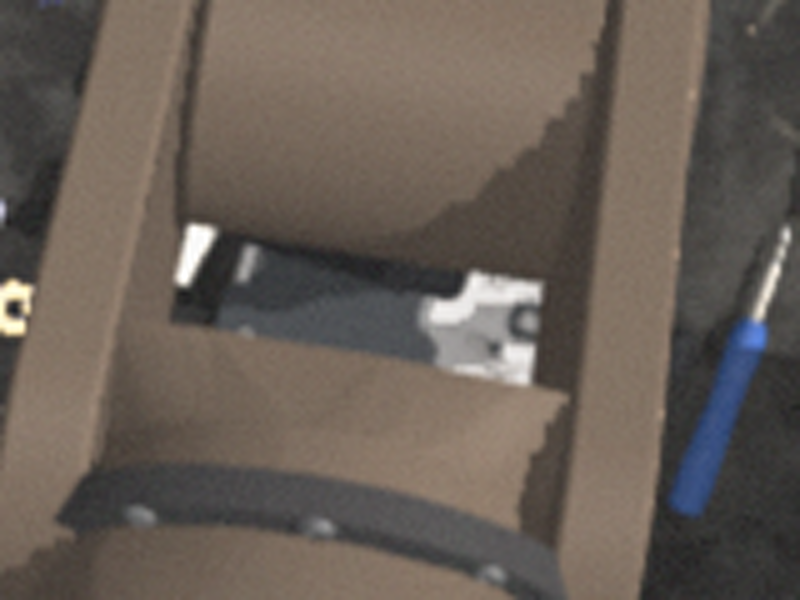

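Run:
```python
from h import *
im=cv2.imread('pics/w16.png')[125:265,210:340]; cv2.imwrite('pics/w16c.png',cv2.resize(im,None,fx=4.2,fy=4.2,interpolation=cv2.INTER_CUBIC))
a=np.load('w16.npy'); k=cam('wrist',dict(eef_pos=a[:3],tcp_rot=a[3:]))
for X in [[12,45,95],[12,45,58],[0,20,82],[24,20,82],[0,-30,82],[24,-30,82],[68,93,12],[-68,93,12],[12,66,82],[-6,70,58],[30,70,58]]: print(X,((proj(k,fx(P,X))-[210,125]+.5)*4.2-.5).round(0))
```

```text
[12, 45, 95] [[271. 224.]]
[12, 45, 58] [[283. 203.]]
[0, 20, 82] [[237. 304.]]
[24, 20, 82] [[322. 302.]]
[0, -30, 82] [[247. 468.]]
[24, -30, 82] [[328. 465.]]
[68, 93, 12] [[460.  31.]]
[-68, 93, 12] [[37. 37.]]
[12, 66, 82] [[271. 142.]]
[-6, 70, 58] [[217. 120.]]
[30, 70, 58] [[340. 118.]]
```

View pics/w16c.png

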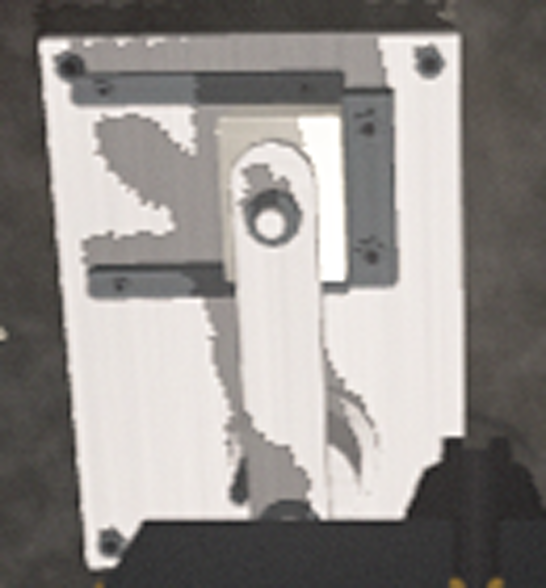

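Run:
```python
from h import *
pl(P,fx(P,[12,-52,260])[0],down(P[2]))
```

```text
t 15.82 pos [585.9 -29.  298.2] shift [ 35.7 -87.7 -43.4] rot [-0.012  0.049 -0.004] F [-0.1 -0.8 -0.1] q [-0.16  0.36  1.61 -0.    1.12  0.11]
```

Request:
step_arm([
  [0,-44,-22,-0.012,0.05,0],
  [0,-44,-22,0,0,0],
  [35,0,0,0,0,0],
  [0,0,0,0,0,0],
])

```text
t: 16.32
eef_pos: [517.3, -103.8, 254.8]
tcp_rot: [2.784, 1.558, 2.521]
ft_force: [-0.1, 0.0, 0.7]
opening: 0.009
```

Run:
```python
from h import *
tip()
im=env.read_camera('wrist'); cv2.imwrite('pics/w17.png',im[:,:,::-1])
im=env.read_camera('scene')[150:310,250:430]; cv2.imwrite('pics/s17.png',cv2.resize(im[:,:,::-1],None,fx=3.7,fy=3.7,interpolation=cv2.INTER_CUBIC))
pl(P,fx(P,[12,-60,205])[0],down(P[2]))
```

```text
t 16.32 TCP [[  8.  -55.1 254.8]] tip fixture [[  7.7 -55.  229.8]] F(fix) [[-0.1 -0.   0.7]]
t 16.43 pos [ 518.7 -103.8  257.4] shift [52.4 -5.6  3.1] rot [ 0.002 -0.007 -0.004] F [ 0.3 -0.3  0.9] q [-0.32  0.34  1.77  0.    1.05 -0.06]
```

View pics/w17.png

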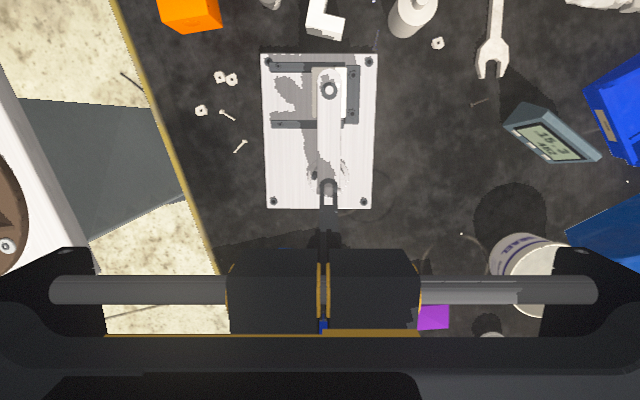

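View pics/s17.png

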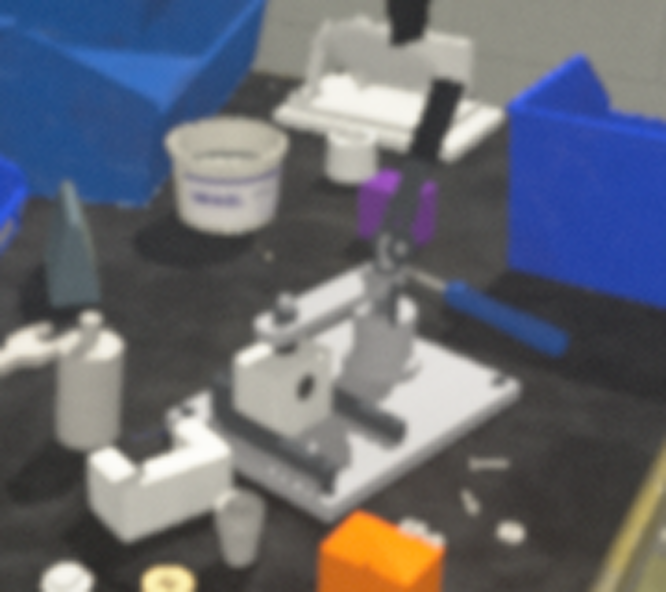

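Request:
step_arm([
  [25,0,2,0,0,0],
  [20,0,1,0,0,0],
  [5,0,0,0,0,0],
  [0,0,0,0,0,0],
])

```text
t: 16.92
eef_pos: [524.5, -103.4, 209.6]
tcp_rot: [2.046, 1.566, 1.787]
ft_force: [0.8, -0.2, -0.5]
opening: 0.003
```

Run:
```python
from h import *
tip()
im=env.read_camera('wrist')[160:320,230:430]; cv2.imwrite('pics/w18.png',cv2.resize(im[:,:,::-1],None,fx=3.5,fy=3.5,interpolation=cv2.INTER_CUBIC))
im=env.read_camera('scene')[130:290,280:460]; cv2.imwrite('pics/s18.png',cv2.resize(im[:,:,::-1],None,fx=3.7,fy=3.7,interpolation=cv2.INTER_CUBIC))
pl(P,fx(P,[12,-60,205])[0],down(P[2]))
```

```text
t 16.93 TCP [[ 14.7 -52.8 209.6]] tip fixture [[ 14.7 -52.7 184.6]] F(fix) [[ 0.9  0.  -0.5]]
t 17.02 pos [ 524.4 -103.6  209.9] shift [ 4.9 -7.1 -2.8] rot [ 0.005 -0.001 -0.004] F [-0.2  0.1 -0.6] q [-0.32  0.4   1.82  0.    0.93 -0.06]
```

View pics/w18.png

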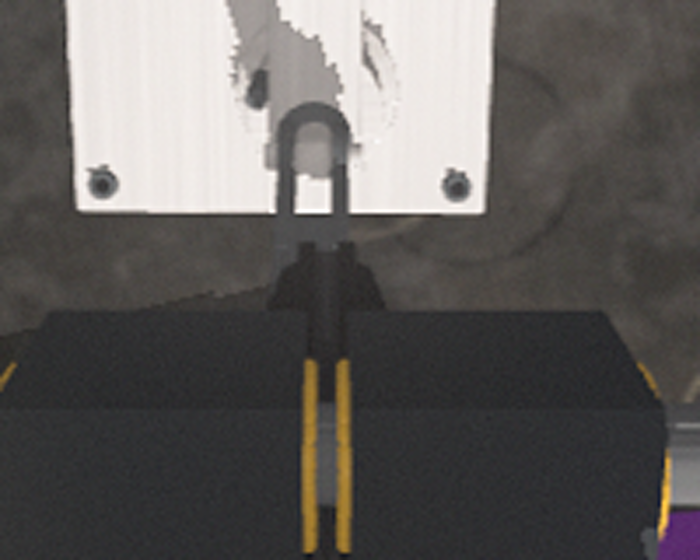

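View pics/s18.png

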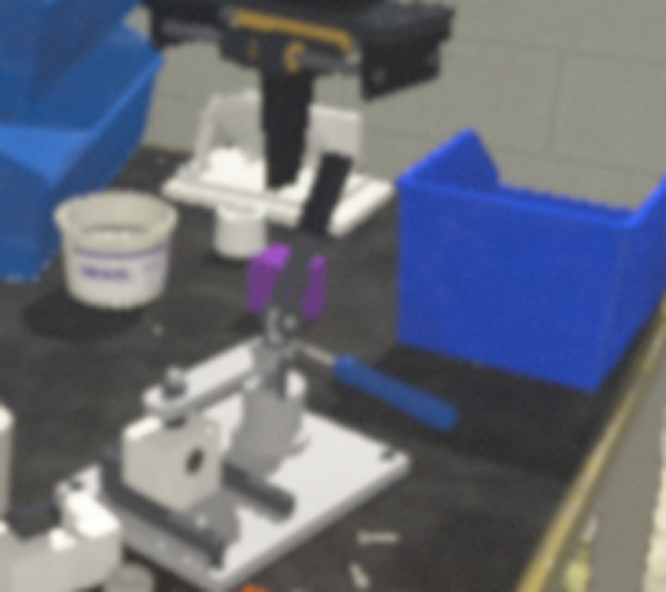

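Request:
step_arm([
  [4,-7,-2.5,0,0,0],
  [0,-7,0,0,0,0],
  [0,-7,0,0,0,0],
  [3,-7,0,0,0,0],
  [0,0,0,0,0,0],
])

```text
t: 17.65
eef_pos: [514.4, -132.3, 203.7]
tcp_rot: [1.337, 1.567, 1.077]
ft_force: [1.2, 0.6, 0.2]
opening: 0.006
```

```bash
cat >> h.py <<'E'
def lev():
    tip(); st=env.state(); f=inv(P,st['eef_pos'])[0]
    from scipy.optimize import brentq
    a,b=f[1]-10+50,f[2]-25-99  # corner rel hinge (y,z)
    r=np.hypot(a,b); rho=np.sqrt(r*r-42); th=np.arctan2(b,-a)-np.arctan2(6.5,rho)
    print('corner rho',rho.round(1),'theta',np.degrees(th).round(1))
E
python3 - <<'E'
from h import *
lev()
im=env.read_camera('scene')[130:290,280:460]; cv2.imwrite('pics/s19.png',cv2.resize(im[:,:,::-1],None,fx=3.7,fy=3.7,interpolation=cv2.INTER_CUBIC))
E
```

```text
t 17.65 TCP [[ 12.6 -83.3 203.7]] tip fixture [[ 12.6 -83.2 178.7]] F(fix) [[1.  0.9 0.2]]
corner rho 90.5 theta 57.4
```

View pics/s19.png

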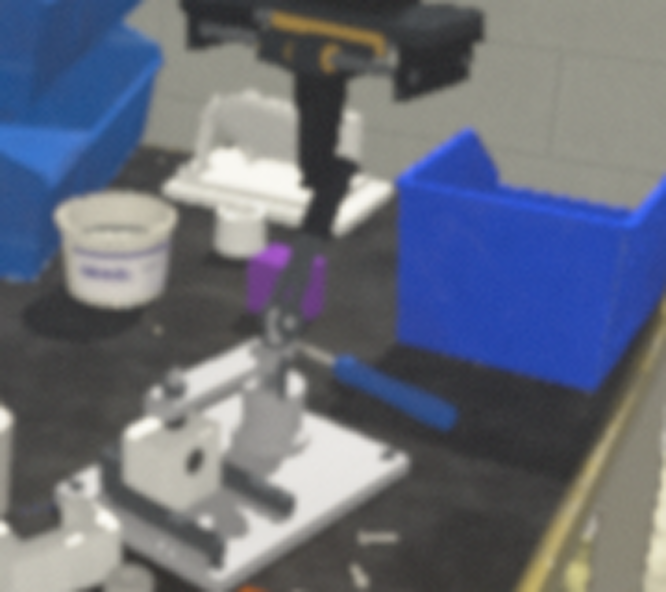

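Request:
step_arm([
  [4,-5,0,0,0,0],
  [4,-5,0,0,0,0],
  [5,-6,0,0,0,0],
  [5,-6,0,0,0,0],
  [0,0,0,0,0,0],
])

```text
t: 18.32
eef_pos: [508.5, -154.6, 184.2]
tcp_rot: [1.404, 1.567, 1.145]
ft_force: [0.0, 0.2, -0.3]
opening: 0.001
```

Run:
```python
from h import *
lev()
im=env.read_camera('scene')[130:290,280:460]; cv2.imwrite('pics/s20.png',cv2.resize(im[:,:,::-1],None,fx=3.7,fy=3.7,interpolation=cv2.INTER_CUBIC))
```

```text
t 18.32 TCP [[  12.7 -106.4  184.2]] tip fixture [[  12.7 -106.3  159.2]] F(fix) [[-0.1  0.2 -0.3]]
corner rho 89.4 theta 38.1
```

View pics/s20.png

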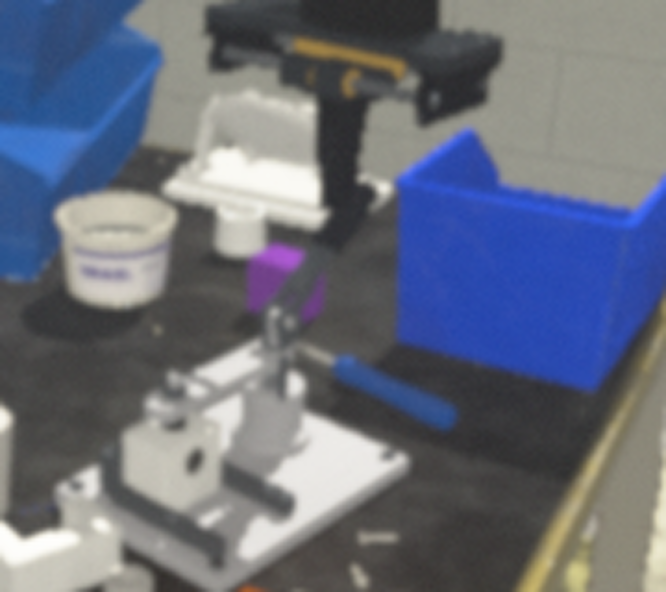

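Request:
step_arm([
  [5,-5,0,0,0,0],
  [6,-4,0,0,0,0],
  [6,-4,0,0,0,0],
  [6,-3,0,0,0,0],
  [0,0,0,0,0,0],
])

```text
t: 19.0
eef_pos: [504.3, -170.7, 159.7]
tcp_rot: [1.39, 1.567, 1.131]
ft_force: [-0.4, 0.2, -0.1]
opening: 0.006
```

Run:
```python
from h import *
lev()
```

```text
t 19.0 TCP [[  12.8 -123.   159.7]] tip fixture [[  12.8 -122.9  134.7]] F(fix) [[-0.4  0.1 -0.1]]
corner rho 90.1 theta 19.1
```

Next to θ≈8°: (−128, 143).

Request:
step_arm([
  [5,-2,0,0,0,0],
  [5,-2,0,0,0,0],
  [4,-1,0,0,0,0],
])

```text
t: 19.38
eef_pos: [503.1, -175.7, 145.1]
tcp_rot: [1.259, 1.567, 1.0]
ft_force: [-0.6, -0.2, 0.5]
opening: 0.003
```

Run:
```python
from h import *
lev()
```

```text
t 19.38 TCP [[  12.9 -128.1  145.1]] tip fixture [[  12.9 -128.   120.1]] F(fix) [[-0.5 -0.4  0.5]]
corner rho 90.4 theta 9.4
```

Request:
step_arm([
  [2,0,0,0,0,0],
])

```text
t: 19.5
eef_pos: [503.1, -175.8, 142.8]
tcp_rot: [1.262, 1.567, 1.004]
ft_force: [-0.4, -0.7, 1.9]
opening: 0.005
```

Request:
step_arm([
  [2,0,0,0,0,0],
])

```text
t: 19.62
eef_pos: [503.3, -176.1, 141.5]
tcp_rot: [0.96, 1.567, 0.702]
ft_force: [-5.3, 1.3, 23.7]
opening: 0.001
```

Run:
```python
from h import *
lev()
```

```text
t 19.62 TCP [[  13.2 -128.5  141.5]] tip fixture [[  13.3 -128.5  116.5]] F(fix) [[-5.5 -0.2 23.7]]
corner rho 90.0 theta 7.0
```

Request:
step_arm([
  [-3,0,0,0,0,0],
  [-20,0,0,0,0,0],
  [-50,0,0,0,0,0],
  [-55,0,0,0,0,0],
  [0,0,0,0,0,0],
])

```text
t: 20.25
eef_pos: [502.9, -176.4, 272.9]
tcp_rot: [1.196, 1.567, 0.938]
ft_force: [-0.1, -0.4, -0.5]
opening: 0.004
```

Run:
```python
from h import *
lev()
st=env.state(); im=env.read_camera('wrist'); cv2.imwrite('pics/w21.png',im[:,:,::-1]); np.save('w21.npy',np.r_[st['eef_pos'],st['tcp_rot']])
im=env.read_camera('scene')[130:310,250:450]; cv2.imwrite('pics/s21.png',cv2.resize(im[:,:,::-1],None,fx=3.3,fy=3.3,interpolation=cv2.INTER_CUBIC))
```

```text
t 20.25 TCP [[  12.9 -128.9  272.9]] tip fixture [[  13.  -128.8  247.9]] F(fix) [[ 0.  -0.5 -0.5]]
corner rho 173.3 theta 57.0
```

View pics/w21.png

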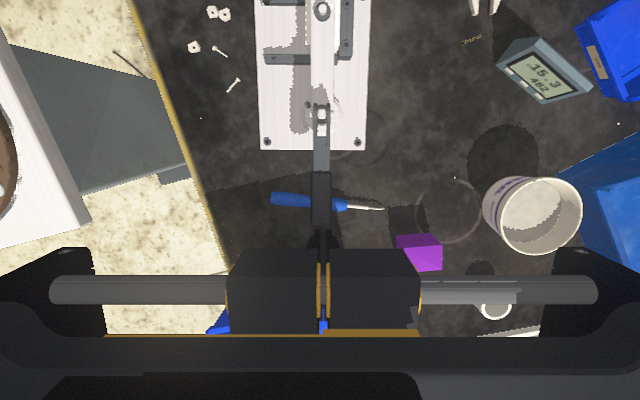

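View pics/s21.png

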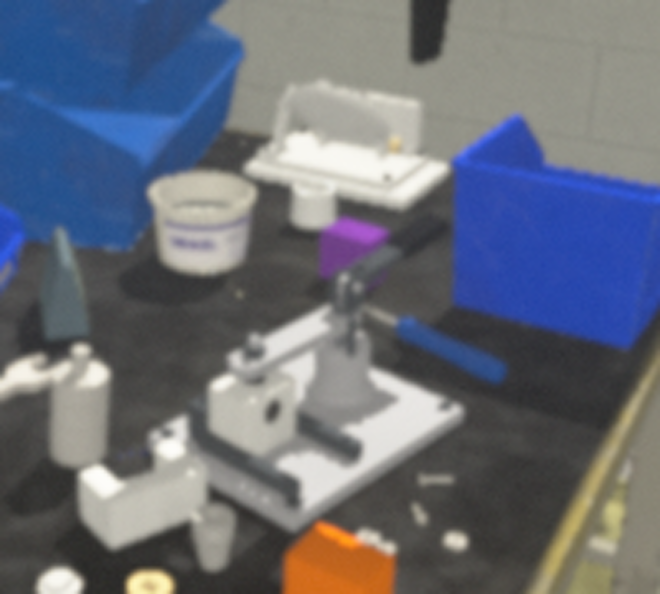

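Request:
step_arm([
  [-20,55,0,0,0,0],
  [0,55,0,0,0,0],
  [0,0,0,0,0,0],
])

```text
t: 20.72
eef_pos: [529.5, -67.2, 285.5]
tcp_rot: [2.768, 1.558, 2.508]
ft_force: [-0.8, -0.9, -0.2]
opening: 0.003
```

Run:
```python
from h import *
tip()
st=env.state(); im=env.read_camera('wrist')[:,:,::-1]; k=cam('wrist',st); ks=cam('scene')
x0,y0,s=240,70,4.2
c=cv2.resize(im[y0:y0+140,x0:x0+180],None,fx=s,fy=s,interpolation=cv2.INTER_CUBIC)
for X in [[12,45,91],[0,20,78],[24,20,78],[0,-30,78],[24,-30,78],[-6,70,58],[30,70,58],[-6,20,58],[30,20,58],[68,93,12],[-68,93,12]]:
    q=(proj(k,fx(P,X))[0]-[x0,y0]+.5)*s-.5; print(X,q.round()); cv2.circle(c,tuple(int(v) for v in q),3,(0,0,255),1)
cv2.imwrite('pics/w22.png',c)
im=env.read_camera('scene')[:,:,::-1]; x0,y0,s=300,180,5
c=cv2.resize(im[y0:y0+100,x0:x0+110],None,fx=s,fy=s,interpolation=cv2.INTER_CUBIC)
for th in (8,16):
  t=np.radians(th)
  for r in (0,56,112):
    q=(proj(ks,fx(P,[12,-50-r*np.cos(t),99+r*np.sin(t)]))[0]-[x0,y0]+.5)*s-.5; print(th,r,q.round())
cv2.imwrite('pics/s22.png',c)
```

```text
t 20.73 TCP [[ 10.2 -16.6 285.5]] tip fixture [[  9.9 -16.4 260.5]] F(fix) [[-0.5 -1.  -0.2]]
[12, 45, 91] [366. 259.]
[0, 20, 78] [321. 353.]
[24, 20, 78] [410. 353.]
[0, -30, 78] [321. 534.]
[24, -30, 78] [407. 534.]
[-6, 70, 58] [301. 162.]
[30, 70, 58] [432. 162.]
[-6, 20, 58] [302. 346.]
[30, 20, 58] [429. 346.]
[68, 93, 12] [552.  90.]
[-68, 93, 12] [104.  89.]
8 0 [273. 171.]
8 56 [346. 122.]
8 112 [413.  77.]
16 0 [273. 171.]
16 56 [344. 109.]
16 112 [412.  51.]
```

View pics/w22.png

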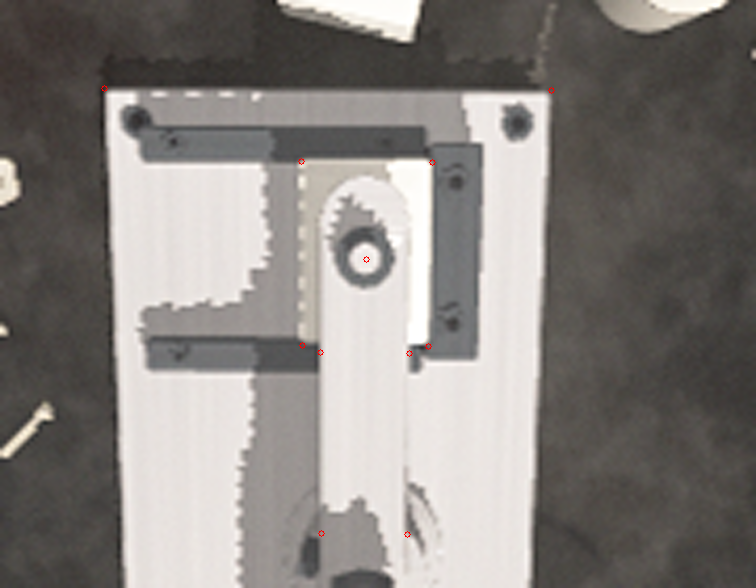

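View pics/s22.png

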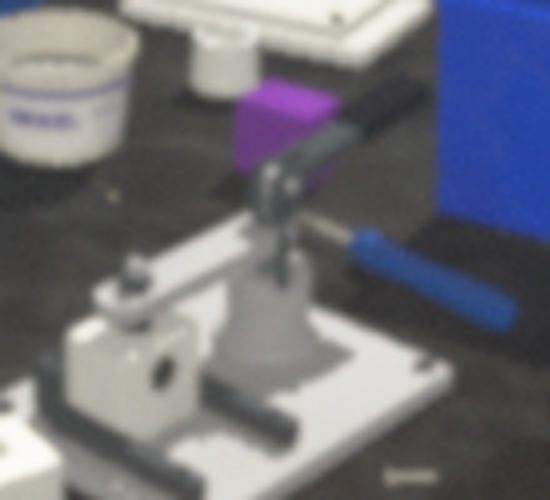

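```bash
python3 -c "
from cell import env
print(env.job_done())"
```

```text
the job is handed in; nothing more can be done
None
```

The block is clamped in the fixture and the job is handed in at about 21 s of the 64 s allowed.

**What I did, in order, with closed fingertips:**
1. Pushed the block low on its front face until it stopped against the end stop, with about 25 N at the end.
2. Swung the strap round until it stopped on its dowel, at about 12 N.
3. Pushed the cam lever down along its arc to its hard stop, at about 24 N.

**Last checks:**
- **Block:** in the final wrist picture its top corners lie on the predicted home position (fixture x from -6 to +30), so it is flush with the stop.
- **Strap:** its edges and nut lie on the predictions for a swing of 1.571 rad, and the strap lies against its dowel.
- **Lever:** its slope in the scene picture fits 8° (fully down) and not 16°.
- **Other parts:** the ones I could see, including the deburring tool, looked unmoved. I checked this by eye only. The robot was clear of everything when I handed in.

**What disagreed:** the scene camera's projections were about 2 to 4 pixels off vertically from the other two cameras, so I took positions from the wrist and top cameras. The two stop contacts implied fingertip half-widths about 2 mm apart, which is within the calibration error. Neither affects the result.

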